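# Bin the rejected module and hold the tester's recessed reset

### The job

The tester has locked out on a bad part. Gently lay the rejected controller module (the one with the red tag) flat in the tester's open reject drawer and let go of it, then take the reset stylus from its stand, reach its tip through the orange-rimmed hole in the top of the tester and press the recessed button fully down. Finish while still gripping the stylus and holding the button down, and leave the good module (blue tag), the screw jar and the plastic spool where they are.

Things in the scene. Friction and masses are not known exactly. Their poses are not given: they have to be found in the camera images.
- rejected_module: Module to be binned: black plastic block 70 x 44 x 26 mm (its x, y, z) with a green circuit board on top, overall 30 mm tall, 90 g or so; a red tag 22 x 36 mm covers the -x end of its top. Lies flat and loose on the table. Origin at the centre of its underside, z up.
- good_module: The same module but with a blue tag; to be left alone. It and the rejected one may stand in each other's place. Origin at the centre of its underside.
- tester: White sheet-metal test box, fixed, 220 x 280 x 110 mm (x, y, z), standing on the table with yaw up to 0.2 rad. Origin at the centre of its underside; its front, with the drawer, faces -x (the robot) and lies 110 mm from the origin. Drawer in the left part (+y), reset hole in the right part (-y).
- reject_drawer (a joint): How far the reject drawer (grey tray, red front) is pulled out of the tester's front, m; 0 = shut, at most 0.13. It starts 0.10 to 0.125 open and is stiff (about 6 N). The length of drawer open to the sky, from the inner face of its front back to the tester's front face, equals this value.
- drawer_floor (a point): Point on the drawer's inner floor, mid-width, at the inner face of its front panel; moves with the drawer. x points into the tester, y to the drawer's left, z up. The floor is 50 mm above the table, the drawer is 160 mm wide inside, its side walls rise 38 mm and its front panel 40 mm above the floor, and the front panel is 8 mm thick with a small pull 12 mm farther out. The tester's front face behind it rises to 60 mm above the drawer floor.
- stylus: Reset stylus, upright and loose in its stand: steel shaft 6 mm thick and 62 mm long, then a square yellow handle 18 x 18 mm and 66 mm long with black bands; 128 mm in all, about 50 g. Origin at the lower tip, z along the stylus up to the handle, x and y square to the handle's flats. In the stand the handle spans about 70 to 136 mm above the table.
- stylus_tip (a point): The stylus's lower tip (its body's origin).
- stand: Fixed aluminium block 64 x 64 x 70 mm with a 10 mm hole, 66 mm deep, in the middle of its top; the stylus's shaft hangs in it and the handle's shoulder rests on its top. Origin at the centre of its underside.
- reset_hole (a point): Centre of the 16 mm round hole in the top of the tester, at the top surface, 110 mm above the table; an orange square rim 34 mm wide surrounds it. z up. The hole runs straight down through a 20 mm thick panel.
- reset_button (a joint): Travel of the spring-loaded red reset button, m: 0 = up, 0.006 = fully down. Its 25 mm wide flat top lies 30 mm below the rim of the reset hole, straight under it. It begins to move at about 1.5 N, reaches its end stop at about 4.5 N and springs back when released.
- screw_jar: Amber jar with a white cap, 48 mm across and 60 mm tall, a bystander. Origin at the centre of its underside.
- plastic_spool: Empty blue plastic spool 60 mm across and 36 mm tall, standing on its flange, a bystander. Origin at the centre of its underside.
Not all that is in view belongs to the job. What is shaped like the rejected_module but pink, purple or yellow is not meant.

How it is judged:
By the outcome, as a careful person would: the job done as asked, in the order asked, and still so for the second after the job is handed in, while the arm keeps its last pose, push and grip.
It also fails if it takes over 51 s, if anything falls off the work surface, if the arm or the gripper's body presses on something with over 40 N, if the wrist force passes 120 N, or if a joint passes its speed limit or range.

### The arm

A 6-joint arm with a two-finger parallel gripper is mounted at the origin on the work surface. World frame = base frame: x ahead of the robot, y to its left, z up, the work surface at z = 0. Lengths are in m, angles in rad, forces in N, time in s.
With the tool pointing down it reaches from about 0.375 to 0.9 m from the base axis. Payload 3.1 kg.
Tool frame: the origin (TCP) lies midway between the tips of the shut fingers; the grasp point (between the pads) lies manip.grip_depth behind it (manip.grip_depth is the distance from the TCP to the grasp point, in m); z points along the fingers, y is the direction in which the jaws open and shut (so a half turn about z gives the same grasp; the last joint's range is limited). The gripper opens to 85 mm and grips with 20 to 120 N. Pads are 22 mm wide; open, the fingers measure 114 mm over their backs; the gripper's body (76 mm by 85 mm) begins 54 mm behind the grasp point. The pads swing forward as they close: fully open they stand 13 mm farther back than shut.
Start: joints at [1.137, 0.527, 1.433, -0, 1.181, -0.178], TCP at [0.157, 0.605, 0.231] pointing down, gripper open.
Joint ranges: [-3.08, 3.08], [-0.75, 2.2], [0.22, 2.44], [-1.43, 4.57], [0, 2.65], [-2.85, 2.85]. Speed limits (rad/s): [2.79, 2.79, 3.14, 3.14, 3.14, 3.14].

### API

Orientations are given as a unit quaternion [x, y, z, w].
In Python, from station import manip, vision gives the robot as it stands.
- The arm moves only by the shell command python3 -m crank 'ROWS' [FORCE]. ROWS is JSON, a list of rows, each an object with "grip": the closure, from 0 (fully open) to 1 (shut); "offset": the shift along the tool's x, y, z in mm, a list of three; "angular": the turn, a rotation vector about the tool's x, y, z in degrees, a list of three. A call has 1 to 10 rows; each row is the pose to reach, as a shift and turn from the pose commanded when the call began, along the tool's axes at that moment; what a row does not reach only later rows make up. A row lasts 1/10 s, in which the tool goes at most 50 mm and 8.59 degrees, less where a joint would pass 70% of its speed; a pose out of reach is approached as far as the arm can. A call with a gripper value outside its range is refused whole. The fingers move at their own pace and stop on an object; FORCE is the grip in N (left out, the last holds). Time passes only in rows, so rows that repeat a pose let the fingers close. It gives the time, the measured TCP pose, the force and the opening at its end, in the units of the state.
- manip.sense(): the state, without advancing time (a new reading comes with each control period).
- vision.snapshot(name): name is "scene" or "top" or "wrist"; returns a dict with "pixels" (384x512x3 uint8, red, green, blue), "intrinsics" (3x3 intrinsics, pixels), "R" (3x3) and "t" (3): a world point X has camera coordinates R X + t. Camera axes: x right, y down, z forward; pixel columns grow to the right and rows downward; lengths in m; the calibration is good to about 2 mm. The wrist camera is an equidistant fisheye: a pixel r from the principal point sees the ray r / f radians off the axis. A picture is of the moment at which its call begins. There is no depth.
- manip.sign_off(): hands the job in, once; it reports no verdict.
The state is a dict: "t": time; "q": joint angles; "qd": joint speeds; "tau": joint torques, N m; "tcp_pos": TCP position; "tool_rot": TCP orientation; "force": force on the tool from outside, world axes, zero at the start; "ft_torque": the same for the moment, N m; "finger_gap": opening from 0.0 (shut) to 1.0 (fully open).
Only numpy, scipy, OpenCV 4.12 (cv2) and the standard library are available. Lean on these libraries where they do the work, as an engineer would, in place of code of your own. Each camera call takes 0.05 s, during which the arm holds its last target.

## Working session

There is one attempt and no reset: what is moved stays moved. The work goes in short steps, Python scripts to look and compute and a shell command to move; the robot and the scene stay as the last step left them, time stands still between calls to the robot, and variables do not carry over. Pictures are saved under pics/ and viewed, and the job is handed in when it is done.

```bash
ls; mkdir -p pics
python3 - <<'E'
from station import manip, vision
import cv2
print(manip.sense(), manip.grip_depth)
for n in ["scene","top","wrist"]:
    s=vision.snapshot(n); cv2.imwrite(f"pics/{n}0.png",s["pixels"][:,:,::-1]); print(n,s["intrinsics"],s["R"],s["t"])
E
```

```text
pics
{'t': 0.0, 'q': array([ 1.13750790e+00,  5.28437092e-01,  1.43391387e+00, -2.41946791e-05,
        1.18142539e+00, -1.78494850e-01]), 'qd': array([-0.0004331 , -0.00017733, -0.00084318, -0.00013432,  0.00125322,
       -0.00030317]), 'tau': array([-7.67579222e-04, -4.42354381e+01, -1.78023434e+01, -3.81906411e-04,
        8.49553559e-03, -1.32274437e-05]), 'tcp_pos': array([0.15719208, 0.60415557, 0.23034782]), 'tool_rot': array([ 1.27047820e-01,  9.91895992e-01, -1.04453421e-03, -3.18136183e-04]), 'force': array([ 0.7419173 ,  0.5514858 , -0.70749441]), 'ft_torque': array([ 0.03127364, -0.02478981,  0.02875157]), 'finger_gap': 0.998296990857564} 0.0187
scene [[358.27392174   0.         254.06199353]
 [  0.         358.27392174 187.15733341]
 [  0.           0.           1.        ]] [[-0.45673165  0.88957319  0.00746582]
 [ 0.74587081  0.38749776 -0.54177691]
 [-0.4848432  -0.24187813 -0.84048917]] [ 0.32463436 -0.29412603  1.32687084]
top [[391.80656467   0.         250.66417992]
 [  0.         391.80656467 189.67669875]
 [  0.           0.           1.        ]] [[ 0.04389359 -0.99902737 -0.00420325]
 [-0.97792668 -0.04210542 -0.20466203]
 [ 0.20428599  0.01309382 -0.97882368]] [-0.13610128  0.5377655   0.99732772]
wrist [[297.31863964   0.         260.08556742]
 [  0.         297.31863964 192.20284829]
 [  0.           0.           1.        ]] [[ 0.25254409  0.9675828  -0.0022374 ]
 [ 0.91736114 -0.23869939  0.31854536]
 [ 0.30768494 -0.08249925 -0.94790498]] [-0.62354717 -0.04088684  0.38147425]
```

View pics/scene0.png

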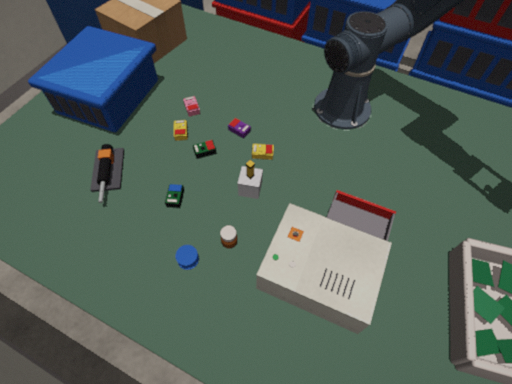

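View pics/top0.png

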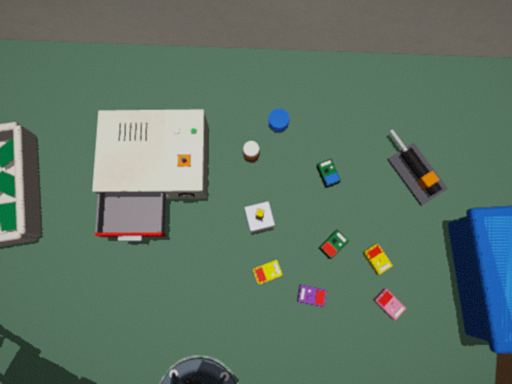

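View pics/wrist0.png

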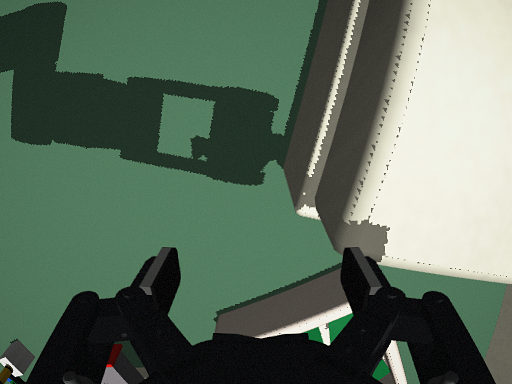

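Candidates in the top view: red-tagged black/green module (334,243), blue-tagged good module (329,172), and yellow (268,272), yellow (378,259), purple (312,295) and pink (391,304) decoys. The description fits (334,243), so I'll check that one in a crop.

```bash
cat > h.py <<'E'
import numpy as np, cv2
from station import manip, vision
def ray(s,uv):
    K=s["intrinsics"];R=np.array(s["R"]);t=np.array(s["t"])
    d=np.linalg.inv(K)@np.array([uv[0],uv[1],1.]); return -R.T@t, R.T@d
def plane(s,uv,z):
    o,d=ray(s,uv); return o+d*(z-o[2])/d[2]
def rayw(s,uv):
    K=s["intrinsics"];R=np.array(s["R"]);t=np.array(s["t"])
    v=np.array([uv[0]-K[0,2],uv[1]-K[1,2]]);r=np.hypot(*v);th=r/K[0,0]
    d=np.array([*(v/max(r,1e-9)*np.sin(th)),np.cos(th)]); return -R.T@t,R.T@d
def planew(s,uv,z):
    o,d=rayw(s,uv); return o+d*(z-o[2])/d[2]
def tri(rays):
    A=np.zeros((3,3));b=np.zeros(3)
    for o,d in rays:
        d=d/np.linalg.norm(d);P=np.eye(3)-np.outer(d,d);A+=P;b+=P@o
    X=np.linalg.solve(A,b)
    return X,[np.linalg.norm((np.eye(3)-np.outer(d,d)/(d@d))@(X-o)) for o,d in rays]
def proj(s,X):
    c=np.array(s["R"])@X+np.array(s["t"]);p=np.array(s["intrinsics"])@c;return p[:2]/p[2]
def blobs(m,mn=12):
    n,l,st,c=cv2.connectedComponentsWithStats(m.astype(np.uint8))
    return [(c[i].round(1),st[i].tolist(),l==i) for i in range(1,n) if st[i,4]>=mn]
E
python3 - <<'E'
from h import *
T=vision.snapshot("top");S=vision.snapshot("scene")
t=T["pixels"][:,:,::-1];s=S["pixels"][:,:,::-1]
a=cv2.resize(t[145:265,230:370],None,fx=5,fy=5,interpolation=cv2.INTER_NEAREST)
cv2.imwrite("pics/crop_t.png",a)
cv2.imwrite("pics/crop_s.png",cv2.resize(s[130:220,150:290],None,fx=5,fy=5,interpolation=cv2.INTER_NEAREST))
cv2.imwrite("pics/crop_tt.png",cv2.resize(t[100:245,85:215],None,fx=4,fy=4,interpolation=cv2.INTER_NEAREST))
cv2.imwrite("pics/crop_st.png",cv2.resize(s[185:325,255:400],None,fx=4,fy=4,interpolation=cv2.INTER_NEAREST))
E
```

```text
(no output)
```

View pics/crop_t.png

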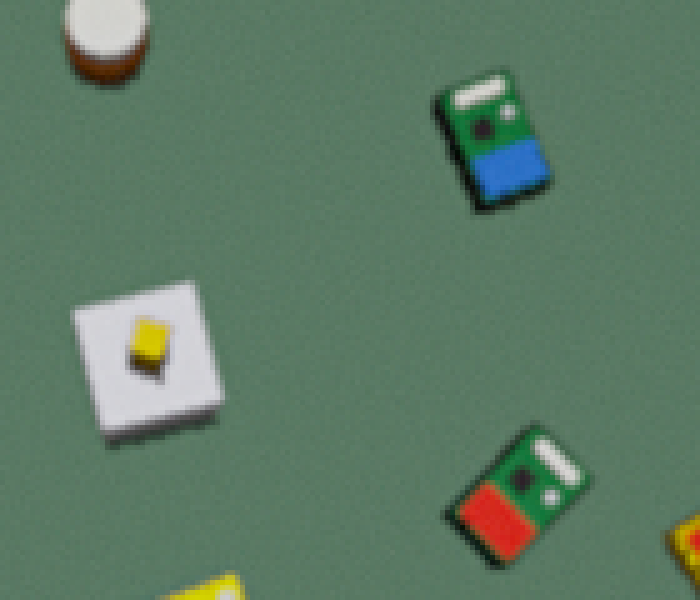

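View pics/crop_s.png

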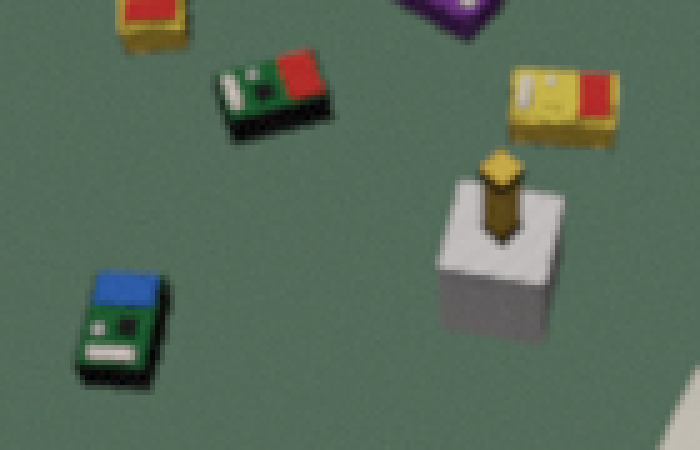

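View pics/crop_tt.png

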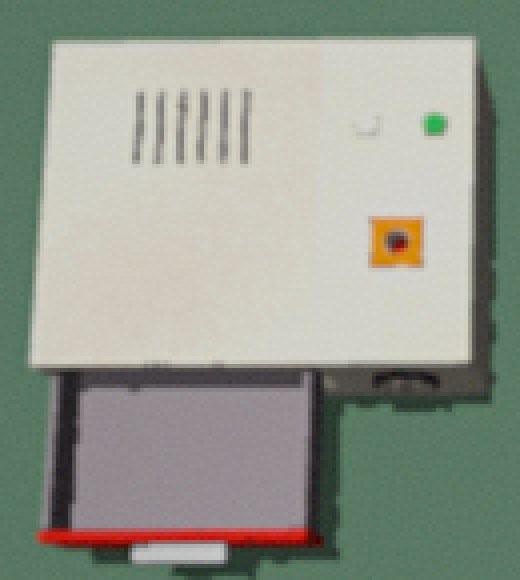

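View pics/crop_st.png

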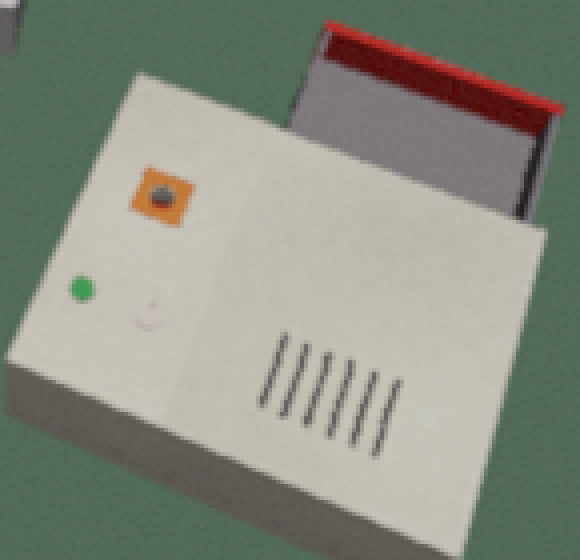

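The crop confirms it: the target is the black/green module with the red tag at top-view (334,243). The stylus (top-view 260,214) stands in its stand. The reset hole (184,160) and open drawer (133,215) are also visible.

```bash
cat > meas.py <<'E'
from h import *
T=vision.snapshot("top");S=vision.snapshot("scene")
def hsv(I): return cv2.cvtColor(I["pixels"],cv2.COLOR_RGB2HSV)
def obj(I,box,f,name,z):
    H=hsv(I).astype(int);x0,y0,x1,y1=box
    m=np.zeros(H.shape[:2],bool);m[y0:y1,x0:x1]=f(H[...,0],H[...,1],H[...,2])[y0:y1,x0:x1]
    b=max(blobs(m,4),key=lambda b:b[1][4]); m=b[2].astype(np.uint8)
    c=max(cv2.findContours(m,0,cv2.CHAIN_APPROX_NONE)[0],key=len)[:,0,:]
    # area-centroid on plane
    ys,xs=np.nonzero(m)
    P=np.array([plane(I,(x,y),z)[:2] for x,y in zip(xs,ys)])
    hull=cv2.convexHull((P*1000).astype(np.float32)); r=cv2.minAreaRect(hull)
    print(name,"px",b[0],b[1][4],"cent",P.mean(0).round(4),"rect",np.round(r[0],1),np.round(r[1],1),round(r[2],1))
    return P.mean(0),b[0],r
red=lambda h,s,v:((h<6)|(h>174))&(s>150)&(v>120)
grn=lambda h,s,v:(h>50)&(h<85)&(s>140)
blu=lambda h,s,v:(h>100)&(h<120)&(s>140)
org=lambda h,s,v:(h>9)&(h<20)&(s>150)&(v>150)
yel=lambda h,s,v:(h>20)&(h<35)&(s>150)&(v>150)
wht=lambda h,s,v:(s<30)&(v>150)
if __name__=="__main__":
    modt=lambda *a: red(*a)|grn(*a)|wht(*a)
    for I,b in ((T,(315,225,352,265)),(S,(190,138,220,162))):
        a=obj(I,b,red,"tag",.03)[0];g=obj(I,b,grn,"board",.03)[0];obj(I,b,lambda *q:red(*q)|grn(*q)|wht(*q),"all",.03)
        d=g-a;print("yaw",np.arctan2(d[1],d[0]))
    for I,b in ((T,(170,145,200,175)),(S,(285,222,308,245))): obj(I,b,org,"rim",.11)
    for I,b in ((T,(90,100,212,200)),): obj(I,b,lambda h,s,v:(s<60)&(v>150),"testertop",.11)
    for I,b in ((T,(245,195,275,235)),(S,(235,155,265,200))):
        obj(I,b,yel,"stylus top",.136); obj(I,b,lambda h,s,v:(s<35)&(v>165),"stand top",.07)
    for I,b in ((T,(90,215,170,245)),): obj(I,b,red,"front",.09)
    for I,b in ((T,(90,190,170,233)),): obj(I,b,lambda h,s,v:(s<60)&(v>110)&(v<165),"floor",.05)
    for I,b in ((T,(240,130,265,165)),): obj(I,b,wht,"jar",.06)
    for I,b in ((T,(260,100,300,140)),): obj(I,b,blu,"spool",.036)
    for I,b in ((T,(310,150,345,192)),): obj(I,b,lambda *q:blu(*q)|grn(*q)|wht(*q),"good",.03)
E
python3 meas.py
```

```text
tag px [328.9 249. ] 102 cent [ 0.396  -0.3278] rect [ 395.3 -327.3] [33.2 21.1] 46.5
board px [335.8 240.9] 124 cent [ 0.4182 -0.3461] rect [ 420.9 -349.3] [40.7 38.7] 46.2
all px [337.1 240.1] 167 cent [ 0.4206 -0.3495] rect [ 420.9 -349.3] [40.7 38.7] 46.2
yaw -0.6884097273796074
tag px [209.8 144.5] 55 cent [ 0.3962 -0.3268] rect [ 396.1 -326.7] [35.3 21.2] 45.5
board px [202.3 148.8] 52 cent [ 0.4231 -0.3393] rect [ 420.8 -343.5] [40.8 39. ] 35.6
all px [209.8 144.5] 55 cent [ 0.3962 -0.3268] rect [ 396.1 -326.7] [35.3 21.2] 45.5
yaw -0.43354135808020355
rim px [183.5 160. ] 84 cent [0.6026 0.0638] rect [602.7  63.6] [26.9 29.1] 2.4
rim px [295. 234.] 86 cent [0.6037 0.063 ] rect [602.9  62.7] [29.3 30.2] 2.9
testertop px [148.2 150.4] 8507 cent [0.6254 0.1577] rect [628.4 156.6] [221.4 282.5] 3.2
stylus top px [259.6 212.7] 37 cent [ 0.4698 -0.1382] rect [ 470.3 -137.8] [17.3 12.2] 2.2
stand top px [259. 216.] 523 cent [ 0.4709 -0.1377] rect [ 471.9 -138. ] [65.1 64.6] 16.6
stylus top px [249.8 163.2] 26 cent [ 0.4731 -0.1367] rect [ 473.  -136.8] [13.3 16.3] 78.6
stand top px [249.9 177.5] 276 cent [ 0.4763 -0.1349] rect [ 471.9 -137.3] [62.8 62.7] 16.3
front px [127.2 233.8] 192 cent [0.4081 0.1952] rect [408.9 194.5] [  7.6 170.4] 2.5
floor px [132.6 214. ] 2013 cent [0.4645 0.1994] rect [469.6 199.9] [102.5 153.6] 3.1
jar px [250.7 148. ] 197 cent [ 0.6587 -0.1077] rect [ 658.7 -108.4] [40.  43.8] 2.4
spool px [278.2 119.7] 400 cent [ 0.7537 -0.1816] rect [ 754.3 -181. ] [69.7 56.8] 1.4
good px [328.4 172.7] 277 cent [ 0.6059 -0.3258] rect [ 606.9 -325.3] [67.8 42.8] 23.3
```

```bash
cat > off.py <<'E'
# python3 off.py x y z yangle_deg : offset in tool axes (mm), turn about tool z to reach pointing-down pose
import sys
from h import *
from scipy.spatial.transform import Rotation as Ro
x,y,z,a=map(float,sys.argv[1:5]);a=np.radians(a)
s=manip.sense();R=Ro.from_quat(s["tool_rot"])
Y=np.array([np.cos(a),np.sin(a),0]);Z=np.array([0,0,-1.]);X=np.cross(Y,Z)
D=Ro.from_matrix(np.stack([X,Y,Z],1))
print("t",round(s["t"],2),"tcp",s["tcp_pos"].round(4),"yang",np.degrees(np.arctan2(*R.as_matrix()[1::-1,1])).round(2),"F",s["force"].round(1),"gap",round(s["finger_gap"],3),"q",s["q"].round(2))
print("offset",(R.inv().apply(np.array([x,y,z])-s["tcp_pos"])*1000).round(1),"ang",np.degrees((R.inv()*D).as_rotvec()).round(2))
E
python3 off.py .5 .2 .235 75.4; python3 off.py .5 -.1 .235 46
```

```text
t 0.35 tcp [0.1574 0.6047 0.2311] yang 75.4 F [0.2 0.8 0.1] gap 1.0 q [ 1.14  0.53  1.43 -0.    1.18 -0.18]
offset [-433.5 -305.3   -3.8] ang [-0.03 -0.    0.  ]
t 0.35 tcp [0.1574 0.6047 0.2311] yang 75.4 F [0.2 0.8 0.1] gap 1.0 q [ 1.14  0.53  1.43 -0.    1.18 -0.18]
offset [-509.1 -595.6   -3.7] ang [-0.03  0.   29.4 ]
```

```bash
R='{"grip":0,"offset":[-434,-305,-4],"angular":[0,0,0]}'; python3 -m crank '[{"grip":0,"offset":[-434,-305,-4],"angular":[0,0,8]},{"grip":0,"offset":[-434,-305,-4],"angular":[0,0,16]},{"grip":0,"offset":[-434,-305,-4],"angular":[0,0,24]},{"grip":0,"offset":[-434,-305,-4],"angular":[0,0,29.4]},{"grip":0,"offset":[-434,-305,-4],"angular":[0,0,29.4]},{"grip":0,"offset":[-434,-305,-4],"angular":[0,0,29.4]},{"grip":0,"offset":[-434,-305,-4],"angular":[0,0,29.4]},{"grip":0,"offset":[-434,-305,-4],"angular":[0,0,29.4]},{"grip":0,"offset":[-434,-305,-4],"angular":[0,0,29.4]},{"grip":0,"offset":[-434,-305,-4],"angular":[0,0,29.4]}]'; python3 off.py .413 -.343 .2 46
```

```text
t: 1.35
tcp_pos: [0.4821, 0.2218, 0.2354]
tool_rot: [0.375, 0.927, 0.0, 0.0]
force: [0.2, -0.6, 0.8]
finger_gap: 1.003
t 1.35 tcp [0.4821 0.2218 0.2354] yang 45.99 F [ 0.2 -0.6  0.8] gap 1.003 q [ 0.22  0.4   1.66  0.    1.08 -0.58]
offset [-342.7 -454.2   35.1] ang [ 0.04  0.01 -0.01]
```

```bash
python3 -m crank '[{"grip":0,"offset":[-343,-454,30],"angular":[0,0,0]},{"grip":0,"offset":[-343,-454,30],"angular":[0,0,0]},{"grip":0,"offset":[-343,-454,30],"angular":[0,0,0]},{"grip":0,"offset":[-343,-454,30],"angular":[0,0,0]},{"grip":0,"offset":[-343,-454,30],"angular":[0,0,0]},{"grip":0,"offset":[-343,-454,30],"angular":[0,0,0]},{"grip":0,"offset":[-343,-454,30],"angular":[0,0,0]},{"grip":0,"offset":[-343,-454,30],"angular":[0,0,0]},{"grip":0,"offset":[-343,-454,30],"angular":[0,0,0]},{"grip":0,"offset":[-343,-454,30],"angular":[0,0,0]}]'; python3 off.py .413 -.343 .18 46
```

```text
t: 2.35
tcp_pos: [0.4201, -0.2744, 0.2089]
tool_rot: [0.375, 0.927, -0.0, 0.0]
force: [0.8, 1.0, -0.5]
finger_gap: 1.002
t 2.35 tcp [ 0.4201 -0.2744  0.2089] yang 45.97 F [ 0.8  1.  -0.5] gap 1.002 q [-0.8   0.39  1.76  0.    0.98 -1.6 ]
offset [-42.6 -54.3  28.9] ang [ 0.01  0.04 -0.03]
```

```bash
python3 -m crank '[{"grip":0,"offset":[-43,-54,29],"angular":[0,0,0]},{"grip":0,"offset":[-43,-54,29],"angular":[0,0,0]},{"grip":0,"offset":[-43,-54,29],"angular":[0,0,0]},{"grip":0,"offset":[-43,-54,29],"angular":[0,0,0]}]'
python3 - <<'E'
from h import *
W=vision.snapshot("wrist");cv2.imwrite("pics/w1.png",W["pixels"][:,:,::-1])
np.save("w1.npy",W,allow_pickle=True)
print(manip.sense()["tcp_pos"])
E
```

```text
t: 2.75
tcp_pos: [0.4137, -0.3406, 0.1794]
tool_rot: [0.375, 0.927, 0.001, -0.001]
force: [-0.3, -0.0, 0.7]
finger_gap: 0.999
[ 0.41388567 -0.33982929  0.17979866]
```

View pics/w1.png

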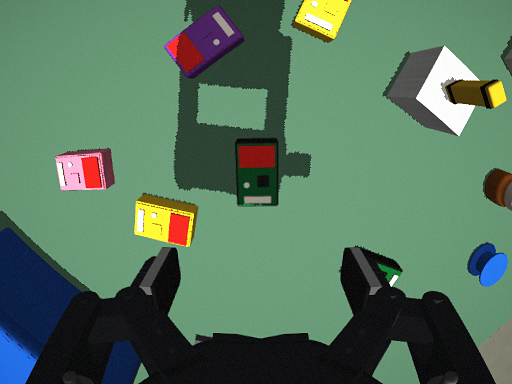

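The wrist view shows the red-tagged module at (257,172), nearly square to the jaws, and the stylus at (480,93). I'll refine the module pose from this view.

```bash
python3 - <<'E'
from h import *
W=np.load("w1.npy",allow_pickle=True).item()
H=cv2.cvtColor(W["pixels"],cv2.COLOR_RGB2HSV).astype(int);h,s,v=H[...,0],H[...,1],H[...,2]
box=np.zeros(h.shape,bool);box[130:215,228:285]=1
def rect(m,z,n):
    ys,xs=np.nonzero(m);P=np.array([planew(W,p,z)[:2] for p in zip(xs,ys)])*1000
    r=cv2.minAreaRect(P.astype(np.float32));print(n,len(xs),P.mean(0).round(1),np.round(r[0],1),np.round(r[1],1),round(r[2],1))
red=((h<8)|(h>172))&(s>120)&(v>60)&box
b=max(blobs(red),key=lambda b:b[1][4]);rect(b[2],.03,"tag")
print(H[195,262],H[195,232],H[172,257],H[204,257])
g=(h>55)&(h<85)&(s>190)&box
top=red|g|((s<60)&(v>90)&box)
b=max(blobs(top),key=lambda b:b[1][4]);print(b[1]);rect(b[2],.03,"top")
E
python3 off.py .413 -.343 .18 46
```

```text
tag 784 [ 395.  -328.1] [ 394.9 -328.1] [35.4 22.5] 46.5
[ 67 130  59] [ 70  83 166] [ 68 196  56] [ 69 219  63]
[237, 143, 40, 62, 1904]
top 1904 [ 407.3 -340.3] [ 408.8 -340.9] [39.9 64.6] 45.9
t 2.8 tcp [ 0.4139 -0.3398  0.1798] yang 46.0 F [-0.2 -0.4 -0.4] gap 1.002 q [-0.9   0.48  1.71  0.    0.96 -1.7 ]
offset [-1.6 -2.9 -0.2] ang [ 0.03 -0.07  0.  ]
```

```bash
python3 off.py .411 -.343 .06 46.3; python3 -m crank '[{"grip":0,"offset":[0,-3,40],"angular":[0,0,0]},{"grip":0,"offset":[0,-3,80],"angular":[0,0,0]},{"grip":0,"offset":[0,-3,120],"angular":[0,0,0]},{"grip":0,"offset":[0,-3,120],"angular":[0,0,0]},{"grip":0,"offset":[0,-3,120],"angular":[0,0,0]}]';python3 off.py .411 -.343 .003 46.3
```

```text
t 2.8 tcp [ 0.4139 -0.3398  0.1798] yang 46.0 F [-0.2 -0.4 -0.4] gap 1.002 q [-0.9   0.48  1.71  0.    0.96 -1.7 ]
offset [ -0.3  -4.3 119.8] ang [ 0.03 -0.07 -0.3 ]
t: 3.3
tcp_pos: [0.4124, -0.3418, 0.0603]
tool_rot: [0.374, 0.928, 0.0, -0.0]
force: [0.5, -0.2, 0.0]
finger_gap: 0.998
t 3.3 tcp [ 0.4124 -0.3418  0.0603] yang 46.1 F [ 0.5 -0.2  0. ] gap 0.998 q [-0.9   0.67  1.79  0.    0.68 -1.71]
offset [ 0.1 -1.9 57.3] ang [ 0.01 -0.06 -0.2 ]
```

```bash
python3 -m crank '[{"grip":0,"offset":[0,-2,25],"angular":[0,0,0]},{"grip":0,"offset":[0,-2,45],"angular":[0,0,0]},{"grip":0,"offset":[0,-2,57],"angular":[0,0,0]},{"grip":0,"offset":[0,-2,57],"angular":[0,0,0]},{"grip":1,"offset":[0,-2,57],"angular":[0,0,0]},{"grip":1,"offset":[0,-2,57],"angular":[0,0,0]},{"grip":1,"offset":[0,-2,57],"angular":[0,0,0]},{"grip":1,"offset":[0,-2,57],"angular":[0,0,0]},{"grip":1,"offset":[0,-2,57],"angular":[0,0,0]},{"grip":1,"offset":[0,-2,57],"angular":[0,0,0]}]' 35;python3 off.py .411 -.343 .22 46.3
```

```text
t: 4.3
tcp_pos: [0.4112, -0.3451, 0.004]
tool_rot: [0.375, 0.927, -0.0, 0.001]
force: [-0.3, 0.1, 6.7]
finger_gap: 0.504
t 4.3 tcp [ 0.4112 -0.3451  0.004 ] yang 46.0 F [-0.3  0.1  6.7] gap 0.504 q [-0.91  0.78  1.8   0.    0.56 -1.71]
offset [   1.1    1.3 -216. ] ang [-0.01  0.12 -0.3 ]
```

```bash
python3 -m crank '[{"grip":1,"offset":[0,0,-30],"angular":[0,0,0]},{"grip":1,"offset":[0,0,-80],"angular":[0,0,0]},{"grip":1,"offset":[0,0,-130],"angular":[0,0,0]},{"grip":1,"offset":[0,0,-180],"angular":[0,0,0]},{"grip":1,"offset":[0,0,-216],"angular":[0,0,0]},{"grip":1,"offset":[0,0,-216],"angular":[0,0,0]}]' ;python3 - <<'E'
from h import *
W=vision.snapshot("wrist");cv2.imwrite("pics/w2.png",W["pixels"][:,:,::-1])
E
python3 off.py .465 .198 .22 93
```

```text
t: 4.9
tcp_pos: [0.4129, -0.3471, 0.2246]
tool_rot: [0.375, 0.927, -0.003, 0.006]
force: [0.3, -0.4, -0.7]
finger_gap: 0.506
t 4.95 tcp [ 0.4116 -0.3457  0.2217] yang 46.01 F [-0.4 -0.3 -1.4] gap 0.501 q [-0.91  0.42  1.67 -0.    1.05 -1.71]
offset [339.2 428.2  -1. ] ang [ -0.21   0.35 -46.99]
```

View pics/w2.png

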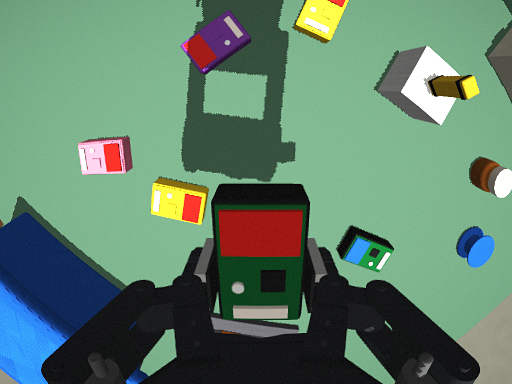

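```bash
python3 -m crank '[{"grip":1,"offset":[35,44,-1],"angular":[0,0,-5]},{"grip":1,"offset":[65,82,-1],"angular":[0,0,-10]},{"grip":1,"offset":[95,120,-1],"angular":[0,0,-15]},{"grip":1,"offset":[125,158,-1],"angular":[0,0,-20]},{"grip":1,"offset":[155,196,-1],"angular":[0,0,-25]},{"grip":1,"offset":[185,234,-1],"angular":[0,0,-30]},{"grip":1,"offset":[215,272,-1],"angular":[0,0,-35]},{"grip":1,"offset":[245,310,-1],"angular":[0,0,-40]},{"grip":1,"offset":[275,347,-1],"angular":[0,0,-45]},{"grip":1,"offset":[305,385,-1],"angular":[0,0,-47]}]'; python3 off.py .464 .1985 .22 93
```

```text
t: 5.95
tcp_pos: [0.457, 0.1461, 0.218]
tool_rot: [-0.027, 1.0, -0.0, -0.002]
force: [1.5, 0.7, -0.6]
finger_gap: 0.508
t 5.95 tcp [0.457  0.1461 0.218 ] yang 93.13 F [ 1.5  0.7 -0.6] gap 0.508 q [ 0.08  0.35  1.8  -0.    0.99 -1.55]
offset [-9.9 51.9 -2.1] ang [-0.02 -0.24  0.13]
```

```bash
python3 -m crank '[{"grip":1,"offset":[-4,20,20],"angular":[0,0,0]},{"grip":1,"offset":[-9,42,50],"angular":[0,0,0]},{"grip":1,"offset":[-9,51,70],"angular":[0,0,0]},{"grip":1,"offset":[-9,51,78],"angular":[0,0,0]},{"grip":1,"offset":[-9,51,78],"angular":[0,0,0]}]'; python3 off.py .464 .1985 .06 93
python3 - <<'E'
from h import *
for n in ("wrist","top","scene"):
    W=vision.snapshot(n);cv2.imwrite(f"pics/{n}3.png",W["pixels"][:,:,::-1])
    if n=="scene": cv2.imwrite("pics/scene3.png",cv2.resize(W["pixels"][150:330,240:420,::-1],None,fx=3,fy=3))
    if n=="top": cv2.imwrite("pics/top3.png",cv2.resize(W["pixels"][90:250,80:220,::-1],None,fx=3,fy=3))
E
```

```text
t: 6.45
tcp_pos: [0.463, 0.1952, 0.1396]
tool_rot: [-0.026, 1.0, -0.001, -0.003]
force: [-0.2, -0.0, -0.2]
finger_gap: 0.505
t 6.45 tcp [0.463  0.1952 0.1396] yang 93.03 F [-0.2 -0.  -0.2] gap 0.505 q [ 0.18  0.51  1.82 -0.    0.82 -1.45]
offset [-1.6  3.3 79.6] ang [-0.06 -0.33  0.03]
```

View pics/wrist3.png

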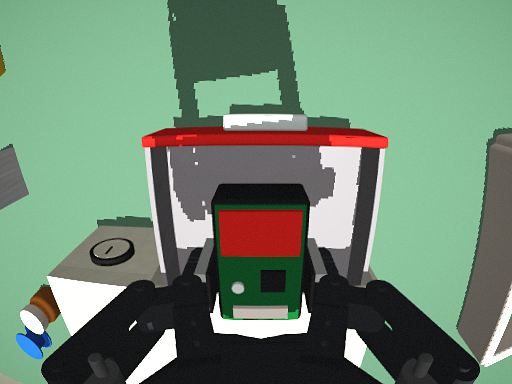

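View pics/scene3.png

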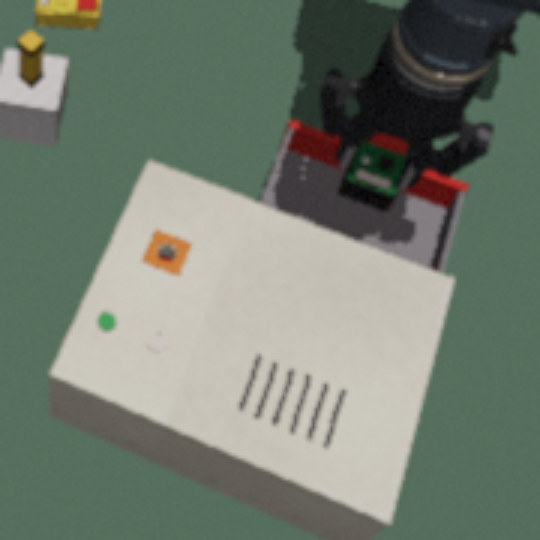

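View pics/top3.png

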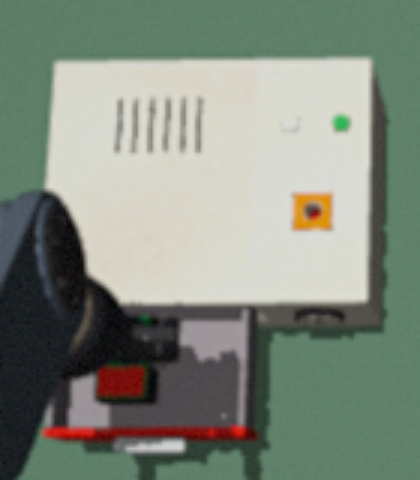

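Module centred over the drawer in all three views (wrist: module 215–307, drawer walls 150–385). Lowering.

```bash
python3 -m crank '[{"grip":1,"offset":[-1,3,25],"angular":[0,0,0]},{"grip":1,"offset":[-1,3,50],"angular":[0,0,0]},{"grip":1,"offset":[-1,3,70],"angular":[0,0,0]},{"grip":1,"offset":[-1,3,79],"angular":[0,0,0]},{"grip":1,"offset":[-1,3,82],"angular":[0,0,0]},{"grip":1,"offset":[-1,3,83],"angular":[0,0,0]},{"grip":1,"offset":[-1,3,83],"angular":[0,0,0]}]'; python3 off.py .464 .1985 .054 93
```

```text
t: 7.3
tcp_pos: [0.4666, 0.1988, 0.0596]
tool_rot: [-0.026, 1.0, 0.0, 0.001]
force: [-0.3, 0.9, -0.2]
finger_gap: 0.51
t 7.3 tcp [0.4666 0.1988 0.0596] yang 92.99 F [-0.3  0.9 -0.2] gap 0.51 q [ 0.18  0.65  1.86 -0.    0.62 -1.44]
offset [ 2.6 -0.2  5.6] ang [ 0.01  0.11 -0.01]
```

```bash
python3 -m crank '[{"grip":1,"offset":[2,0,1],"angular":[0,0,0]},{"grip":1,"offset":[2,0,2],"angular":[0,0,0]},{"grip":1,"offset":[2,0,2],"angular":[0,0,0]}]'; python3 -m crank '[{"grip":1,"offset":[0,0,1],"angular":[0,0,0]},{"grip":1,"offset":[0,0,1],"angular":[0,0,0]}]'; python3 off.py .464 .1985 .054 93
```

```text
t: 7.6
tcp_pos: [0.4638, 0.1987, 0.057]
tool_rot: [-0.026, 1.0, 0.0, 0.0]
force: [-0.2, -0.4, -1.4]
finger_gap: 0.506
t: 7.8
tcp_pos: [0.4638, 0.1987, 0.0557]
tool_rot: [-0.026, 1.0, -0.0, -0.0]
force: [0.7, 0.3, 0.3]
finger_gap: 0.502
t 7.8 tcp [0.4638 0.1987 0.0557] yang 93.0 F [0.7 0.3 0.3] gap 0.502 q [ 0.18  0.66  1.87 -0.    0.61 -1.44]
offset [-0.2 -0.2  1.7] ang [-0. -0.  0.]
```

```bash
python3 -m crank '[{"grip":1,"offset":[0,0,1],"angular":[0,0,0]},{"grip":1,"offset":[0,0,1],"angular":[0,0,0]}]'; python3 -m crank '[{"grip":1,"offset":[0,0,1],"angular":[0,0,0]},{"grip":1,"offset":[0,0,1],"angular":[0,0,0]}]'
```

```text
t: 8.0
tcp_pos: [0.4637, 0.1987, 0.0546]
tool_rot: [-0.026, 1.0, -0.0, -0.0]
force: [-0.0, -0.1, -0.8]
finger_gap: 0.505
t: 8.2
tcp_pos: [0.4639, 0.1987, 0.0539]
tool_rot: [-0.026, 1.0, 0.0, 0.0]
force: [0.7, -0.5, 3.2]
finger_gap: 0.507
```

Contact (3.2 N) at the predicted height. Releasing.

```bash
python3 -m crank '[{"grip":0.4,"offset":[0,0,0],"angular":[0,0,0]},{"grip":0.3,"offset":[0,0,0],"angular":[0,0,0]},{"grip":0.2,"offset":[0,0,0],"angular":[0,0,0]},{"grip":0,"offset":[0,0,0],"angular":[0,0,0]},{"grip":0,"offset":[0,0,0],"angular":[0,0,0]},{"grip":0,"offset":[0,0,0],"angular":[0,0,0]},{"grip":0,"offset":[0,0,-30],"angular":[0,0,0]},{"grip":0,"offset":[0,0,-80],"angular":[0,0,0]},{"grip":0,"offset":[0,0,-130],"angular":[0,0,0]},{"grip":0,"offset":[0,0,-180],"angular":[0,0,0]}]'
python3 - <<'E'
from h import *
W=vision.snapshot("wrist");cv2.imwrite("pics/w4.png",W["pixels"][:,:,::-1])
W=vision.snapshot("scene");cv2.imwrite("pics/s4.png",cv2.resize(W["pixels"][150:330,240:420,::-1],None,fx=3,fy=3))
E
```

```text
t: 9.2
tcp_pos: [0.4632, 0.1986, 0.2354]
tool_rot: [-0.026, 1.0, -0.0, -0.0]
force: [1.4, 0.4, 0.0]
finger_gap: 1.001
```

View pics/w4.png

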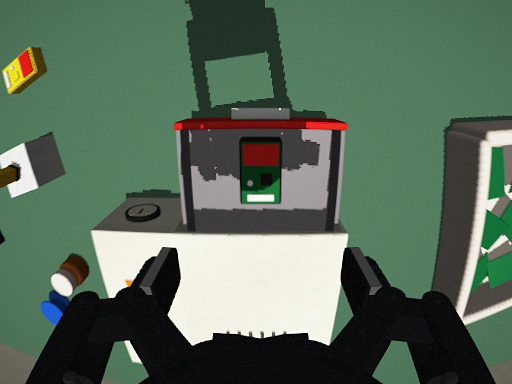

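View pics/s4.png

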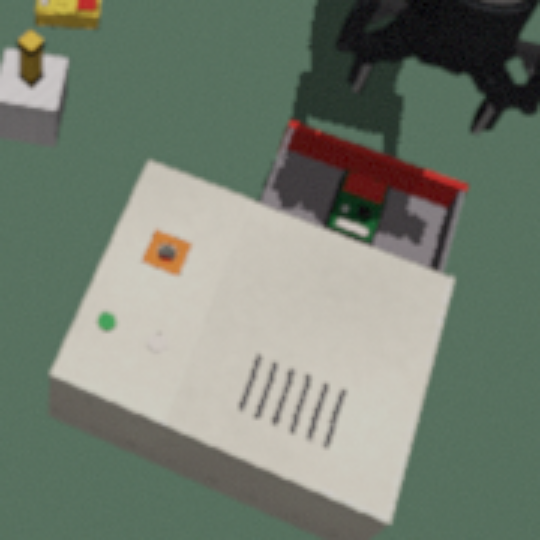

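Wrist view: the module lies flat and free at (260,170), inside the drawer. Next, the stylus.

```bash
python3 off.py .430 -.137 .235 93
```

```text
t 9.3 tcp [0.4683 0.1997 0.2405] yang 93.02 F [-0.1  0.1 -0.1] gap 1.0 q [ 0.18  0.35  1.72  0.    1.05 -1.44]
offset [  56.  -334.2    4. ] ang [0.12 0.89 0.02]
```

```bash
python3 -m crank '[{"grip":0,"offset":[5,-50,-3],"angular":[0,0,0]},{"grip":0,"offset":[5,-100,-3],"angular":[0,0,0]},{"grip":0,"offset":[10,-150,-3],"angular":[0,0,0]},{"grip":0,"offset":[10,-200,-3],"angular":[0,0,0]},{"grip":0,"offset":[20,-245,-3],"angular":[0,0,0]},{"grip":0,"offset":[25,-290,-3],"angular":[0,0,0]},{"grip":0,"offset":[25,-320,-3],"angular":[0,0,0]},{"grip":0,"offset":[25,-334,-3],"angular":[0,0,0]},{"grip":0,"offset":[25,-334,-3],"angular":[0,0,0]},{"grip":0,"offset":[25,-334,-3],"angular":[0,0,0]}]'
python3 - <<'E'
from h import *
W=vision.snapshot("wrist");cv2.imwrite("pics/w5.png",W["pixels"][:,:,::-1]);np.save("w5.npy",W,allow_pickle=True)
print(manip.sense()["tcp_pos"])
E
```

```text
t: 10.3
tcp_pos: [0.4558, -0.1349, 0.2362]
tool_rot: [-0.026, 1.0, 0.001, -0.001]
force: [-0.9, 0.1, -0.5]
finger_gap: 0.996
[ 0.45578707 -0.13447043  0.23637233]
```

View pics/w5.png

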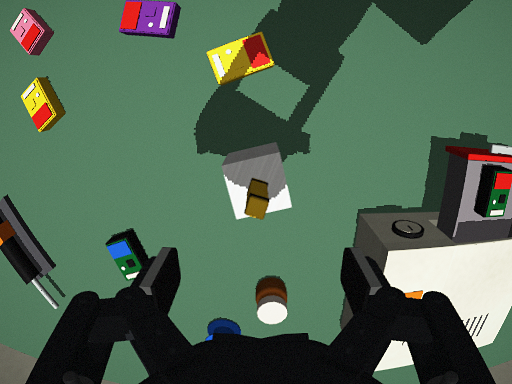

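Run:
```python
from h import *
W=np.load("w5.npy",allow_pickle=True).item()
I=W["pixels"];cv2.imwrite("pics/w5c.png",cv2.resize(I[130:235,205:310,::-1],None,fx=7,fy=7,interpolation=cv2.INTER_NEAREST)[:600])
H=cv2.cvtColor(I,cv2.COLOR_RGB2HSV).astype(int)
for y in (185,192,198,205,212): print([tuple(H[y,x]) for x in (250,256,262)])
```

```text
[(np.int64(23), np.int64(239), np.int64(65)), (np.int64(21), np.int64(243), np.int64(82)), (np.int64(22), np.int64(221), np.int64(82))]
[(np.int64(22), np.int64(232), np.int64(66)), (np.int64(23), np.int64(219), np.int64(84)), (np.int64(22), np.int64(233), np.int64(82))]
[(np.int64(22), np.int64(223), np.int64(121)), (np.int64(22), np.int64(223), np.int64(95)), (np.int64(22), np.int64(128), np.int64(30))]
[(np.int64(23), np.int64(223), np.int64(129)), (np.int64(22), np.int64(214), np.int64(132)), (np.int64(23), np.int64(215), np.int64(129))]
[(np.int64(22), np.int64(219), np.int64(128)), (np.int64(22), np.int64(217), np.int64(128)), (np.int64(23), np.int64(231), np.int64(125))]
```

View pics/w5c.png

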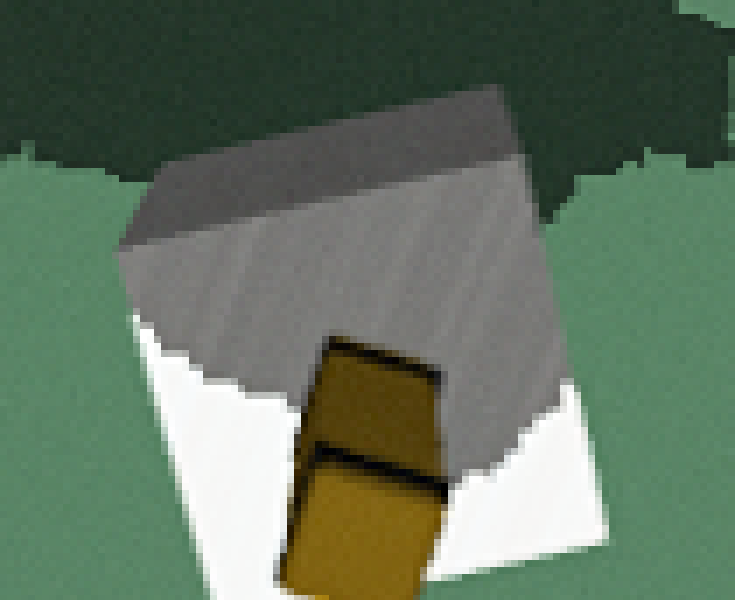

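Run:
```python
from h import *
W=np.load("w5.npy",allow_pickle=True).item()
H=cv2.cvtColor(W["pixels"],cv2.COLOR_RGB2HSV).astype(int);h,s,v=H[...,0],H[...,1],H[...,2]
m=(h>17)&(h<30)&(s>150)&(v>105);k=np.zeros_like(m);k[180:225,235:280]=1;m&=k
b=max(blobs(m),key=lambda b:b[1][4]);print(b[0],b[1])
ys,xs=np.nonzero(b[2]);P=np.array([planew(W,p,.136)[:2] for p in zip(xs,ys)])*1000
r=cv2.minAreaRect(P.astype(np.float32));print(P.mean(0),r)
for a in (P.argmin(0),P.argmax(0)): print(P[a])
```

```text
[256.3 208. ] [246, 198, 22, 21, 330]
[ 469.86796653 -137.58205831] ((470.1759033203125, -137.62744140625), (16.164155960083008, 17.432981491088867), 74.93439483642578)
[[ 460.61055268 -140.85584004]
 [ 472.15788886 -146.53070628]]
[[ 479.23536749 -134.69446137]
 [ 466.48338026 -128.32634346]]
```

```bash
python3 off.py .471 -.1377 .16 75
```

```text
t 10.35 tcp [ 0.4558 -0.1345  0.2364] yang 93.07 F [ 0.4 -0.7 -0.9] gap 0.999 q [-0.52  0.32  1.79  0.    1.03 -2.15]
offset [-15.1  -4.2  76.3] ang [ 0.07 -0.08 18.07]
```

```bash
python3 -m crank '[{"grip":0,"offset":[-15,-3,0],"angular":[0,0,8]},{"grip":0,"offset":[-15,-3,30],"angular":[0,0,16]},{"grip":0,"offset":[-15,-3,60],"angular":[0,0,18]},{"grip":0,"offset":[-15,-3,76],"angular":[0,0,18]},{"grip":0,"offset":[-15,-3,76],"angular":[0,0,18]},{"grip":0,"offset":[-15,-3,76],"angular":[0,0,18]}]'; python3 off.py .471 -.1377 .087 75
```

```text
t: 10.95
tcp_pos: [0.4716, -0.1371, 0.1609]
tool_rot: [0.129, 0.992, 0.0, -0.0]
force: [1.4, -0.1, 0.3]
finger_gap: 1.0
t 10.95 tcp [ 0.4716 -0.1371  0.1609] yang 75.12 F [ 1.4 -0.1  0.3] gap 1.0 q [-0.51  0.46  1.83  0.    0.85 -1.82]
offset [ 0.4 -0.8 73.9] ang [ 0.01 -0.02  0.12]
```

```bash
python3 -m crank '[{"grip":0,"offset":[0,-1,30],"angular":[0,0,0]},{"grip":0,"offset":[0,-1,60],"angular":[0,0,0]},{"grip":0,"offset":[0,-1,74],"angular":[0,0,0]},{"grip":0,"offset":[0,-1,74],"angular":[0,0,0]},{"grip":0.6,"offset":[0,-1,74],"angular":[0,0,0]},{"grip":0.8,"offset":[0,-1,74],"angular":[0,0,0]},{"grip":1,"offset":[0,-1,74],"angular":[0,0,0]},{"grip":1,"offset":[0,-1,74],"angular":[0,0,0]},{"grip":1,"offset":[0,-1,74],"angular":[0,0,0]},{"grip":1,"offset":[0,-1,74],"angular":[0,0,0]}]' 50; python3 -m crank '[{"grip":1,"offset":[0,0,0],"angular":[0,0,0]},{"grip":1,"offset":[0,0,0],"angular":[0,0,0]}]' 50;python3 off.py .471 -.1377 .087 75;  python3 - <<'E'
from h import *
W=vision.snapshot("wrist");cv2.imwrite("pics/w6.png",W["pixels"][:,:,::-1])
E
```

```text
t: 11.95
tcp_pos: [0.4716, -0.1395, 0.0874]
tool_rot: [0.131, 0.991, -0.0, 0.001]
force: [-1.3, 0.6, 5.8]
finger_gap: 0.201
t: 12.15
tcp_pos: [0.4716, -0.1395, 0.0874]
tool_rot: [0.131, 0.991, -0.0, 0.001]
force: [0.1, 0.1, 6.7]
finger_gap: 0.199
t 12.15 tcp [ 0.4716 -0.1395  0.0874] yang 74.99 F [0.1 0.1 6.7] gap 0.199 q [-0.52  0.59  1.89  0.    0.66 -1.82]
offset [1.  1.6 0.4] ang [-0.01  0.07 -0.01]
```

View pics/w6.png

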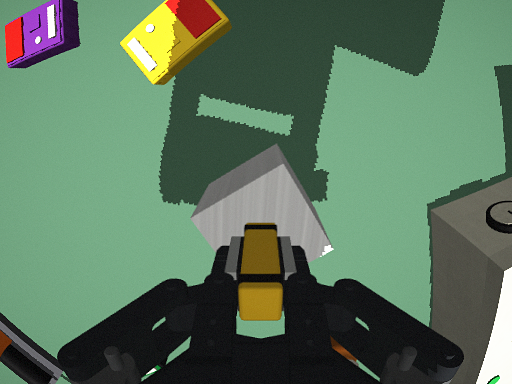

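The handle is gripped squarely (gap 17 mm). Lifting straight up.

```bash
python3 -m crank '[{"grip":1,"offset":[0,0,-20],"angular":[0,0,0]},{"grip":1,"offset":[0,0,-45],"angular":[0,0,0]},{"grip":1,"offset":[0,0,-75],"angular":[0,0,0]},{"grip":1,"offset":[0,0,-115],"angular":[0,0,0]},{"grip":1,"offset":[0,0,-150],"angular":[0,0,0]},{"grip":1,"offset":[0,0,-150],"angular":[0,0,0]},{"grip":1,"offset":[0,0,-150],"angular":[0,0,0]}]' 50
python3 - <<'E'
from h import *
print(manip.sense()["tcp_pos"])
for n in("wrist","scene","top"):
    W=vision.snapshot(n);np.save(n+"7.npy",W,allow_pickle=True);cv2.imwrite(f"pics/{n}7.png",W["pixels"][:,:,::-1])
W=np.load("scene7.npy",allow_pickle=True).item();p=W["pixels"][100:230,190:330,::-1];cv2.imwrite("pics/scene7c.png",cv2.resize(p,None,fx=4,fy=4))
W=np.load("top7.npy",allow_pickle=True).item();p=W["pixels"][130:270,190:340,::-1];cv2.imwrite("pics/top7c.png",cv2.resize(p,None,fx=4,fy=4))
E
```

```text
t: 12.9
tcp_pos: [0.4712, -0.1393, 0.2372]
tool_rot: [0.131, 0.991, -0.0, 0.001]
force: [-1.2, 0.4, -0.6]
finger_gap: 0.204
[ 0.47119506 -0.13933121  0.23720336]
```

View pics/wrist7.png

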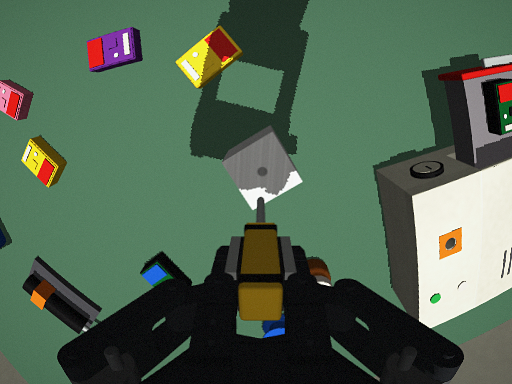

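View pics/scene7c.png

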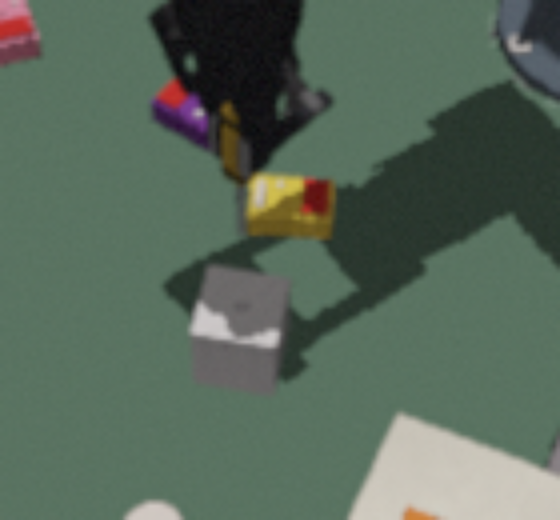

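View pics/top7c.png

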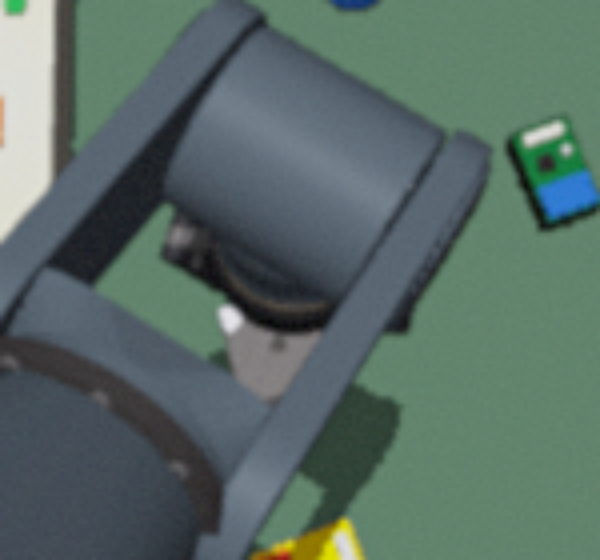

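Wrist view shows the stylus shaft hanging below the handle, tip at about (261,199), and the rim at (451,243). Next, the tip's offset from the TCP.

Run:
```python
from h import *
W=np.load("wrist7.npy",allow_pickle=True).item();S=np.load("scene7.npy",allow_pickle=True).item()
cv2.imwrite("pics/w7c.png",cv2.resize(W["pixels"][180:330,210:315,::-1],None,fx=4,fy=4,interpolation=cv2.INTER_NEAREST))
cv2.imwrite("pics/s7c.png",cv2.resize(S["pixels"][120:170,230:280,::-1],None,fx=11,fy=11,interpolation=cv2.INTER_NEAREST))
print("tip@.158",planew(W,(261,199),.158),"rim@.11",planew(W,(450.5,243.5),.11))
X=np.array([.4712,-.1393,.158]);print("scene expected tip px",proj(S,X),proj(S,X+[0,0,.062]))
```

```text
tip@.158 [ 0.46948612 -0.13848229  0.158     ] rim@.11 [0.60254472 0.06381493 0.11      ]
scene expected tip px [249.28808548 157.66860897] [249.20053064 143.34094148]
```

View pics/w7c.png

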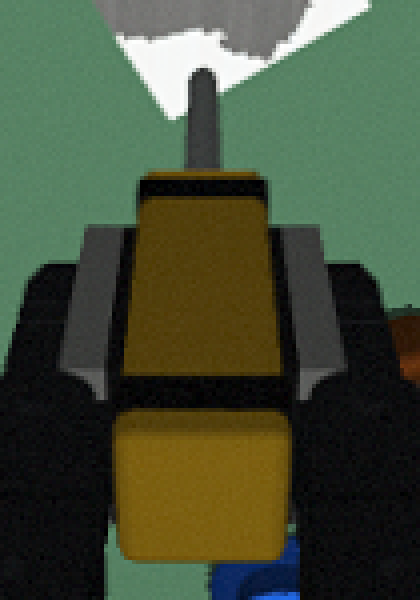

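View pics/s7c.png

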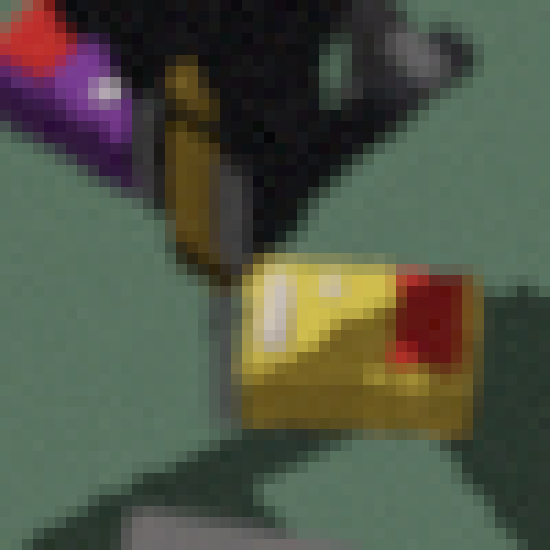

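```bash
python3 off.py .604 .063 .215 75
```

```text
t 13.05 tcp [ 0.4701 -0.1387  0.2352] yang 75.0 F [-0.2  0.1 -0.9] gap 0.203 q [-0.52  0.34  1.76 -0.    1.05 -1.82]
offset [-77.2 229.5  20.2] ang [ 0.05 -0.2  -0.  ]
```

```bash
python3 -m crank '[{"grip":1,"offset":[-10,30,0],"angular":[0,0,0]},{"grip":1,"offset":[-23,70,0],"angular":[0,0,0]},{"grip":1,"offset":[-38,113,0],"angular":[0,0,0]},{"grip":1,"offset":[-52,155,0],"angular":[0,0,0]},{"grip":1,"offset":[-66,195,5],"angular":[0,0,0]},{"grip":1,"offset":[-74,220,15],"angular":[0,0,0]},{"grip":1,"offset":[-77,229,22],"angular":[0,0,0]},{"grip":1,"offset":[-77,229,22],"angular":[0,0,0]},{"grip":1,"offset":[-77,229,22],"angular":[0,0,0]}]'
python3 - <<'E'
from h import *
print(manip.sense()["tcp_pos"])
W=vision.snapshot("wrist");np.save("w8.npy",W,allow_pickle=True);cv2.imwrite(f"pics/w8.png",W["pixels"][:,:,::-1])
cv2.imwrite("pics/w8c.png",cv2.resize(W["pixels"][150:300,180:350,::-1],None,fx=4,fy=4,interpolation=cv2.INTER_NEAREST))
S=vision.snapshot("scene");cv2.imwrite("pics/s8c.png",cv2.resize(S["pixels"][190:260,250:330,::-1],None,fx=7,fy=7,interpolation=cv2.INTER_NEAREST));np.save("s8.npy",S,allow_pickle=True)
E
```

```text
t: 13.95
tcp_pos: [0.6037, 0.0612, 0.2136]
tool_rot: [0.131, 0.991, -0.0, -0.002]
force: [-0.5, 1.1, 0.3]
finger_gap: 0.2
[0.60367555 0.0611541  0.21356289]
```

View pics/w8c.png

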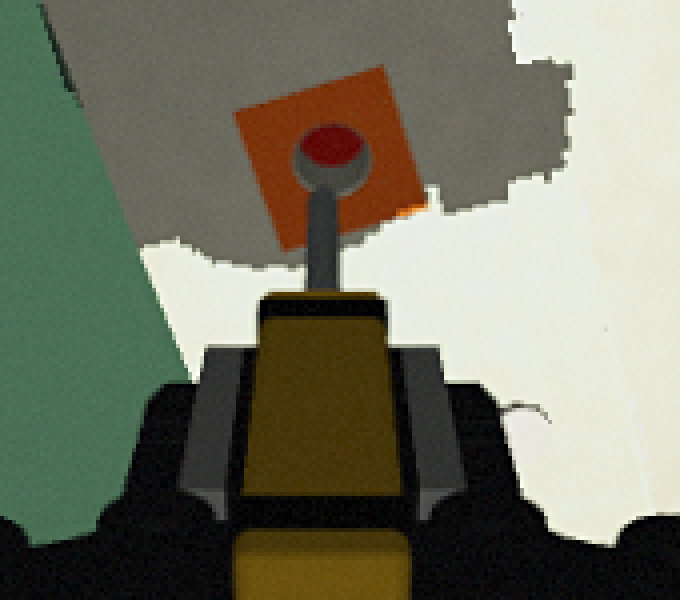

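View pics/s8c.png

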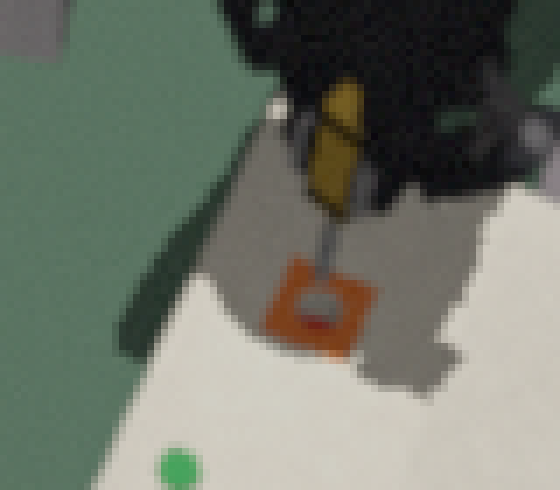

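```bash
python3 - <<'E'
from h import *
W=np.load("w8.npy",allow_pickle=True).item();S=np.load("s8.npy",allow_pickle=True).item()
print("tip",planew(W,(261,198),.134),"hole",planew(W,(263,190),.11))
H=cv2.cvtColor(W["pixels"],cv2.COLOR_RGB2HSV).astype(int);m=(H[...,0]>5)&(H[...,0]<20)&(H[...,1]>200)&(H[...,2]>100)
m[225:]=0
b=max(blobs(m),key=lambda b:b[1][4]);ys,xs=np.nonzero(b[2]);P=np.array([planew(W,p,.11)[:2] for p in zip(xs,ys)])*1000
print("rim rect",cv2.minAreaRect(P.astype(np.float32)))
# scene: tip px and hole px
tp=(250+324/7,190+285/7);hp=(250+320/7,190+308/7)
print("scene tip",plane(S,tp,.134),"hole",plane(S,hp,.11))
print("tri tip",tri([rayw(W,(261,198)),ray(S,tp)]),"tri hole",tri([rayw(W,(263,190)),ray(S,hp)]))
E
python3 off.py .604 .063 .215 75
```

```text
tip [0.60096232 0.06221864 0.134     ] hole [0.60249986 0.0636465  0.11      ]
rim rect ((602.3084716796875, 63.307029724121094), (33.40705108642578, 33.14186096191406), 3.128028154373169)
scene tip [0.60554719 0.0647431  0.134     ] hole [0.60296752 0.0647955  0.11      ]
tri tip (array([0.60279085, 0.0629602 , 0.12851814]), [np.float64(0.0012324781453284409), np.float64(0.0012324781453284177)]) tri hole (array([0.60266349, 0.06416787, 0.10938888]), [np.float64(0.0005663079356865947), np.float64(0.0005663079356865665)])
t 14.05 tcp [0.6043 0.0606 0.2147] yang 74.91 F [ 0.3 -0.4 -1. ] gap 0.203 q [-0.08  0.52  1.5  -0.    1.12 -1.39]
offset [ 0.9  2.2 -0.3] ang [-0.03 -0.04 -0.09]
```

Tip within about 1.5 mm of the hole axis in both views (rim measures 33×33 mm, as it should). Descending in steps while watching force.

```bash
python3 -m crank '[{"grip":1,"offset":[0,1.5,5],"angular":[0,0,0]},{"grip":1,"offset":[0,1.5,12],"angular":[0,0,0]},{"grip":1,"offset":[0,1.5,20],"angular":[0,0,0]},{"grip":1,"offset":[0,1.5,20],"angular":[0,0,0]}]'
python3 - <<'E'
from h import *
print(manip.sense()["tcp_pos"])
W=vision.snapshot("wrist");cv2.imwrite("pics/w9c.png",cv2.resize(W["pixels"][150:300,180:350,::-1],None,fx=4,fy=4,interpolation=cv2.INTER_NEAREST))
S=vision.snapshot("scene");cv2.imwrite("pics/s9c.png",cv2.resize(S["pixels"][190:260,250:330,::-1],None,fx=7,fy=7,interpolation=cv2.INTER_NEAREST))
E
```

```text
t: 14.45
tcp_pos: [0.604, 0.0632, 0.1932]
tool_rot: [0.131, 0.991, -0.0, -0.002]
force: [-0.0, -0.7, -0.9]
finger_gap: 0.208
[0.60402155 0.0631905  0.19318669]
```

View pics/w9c.png

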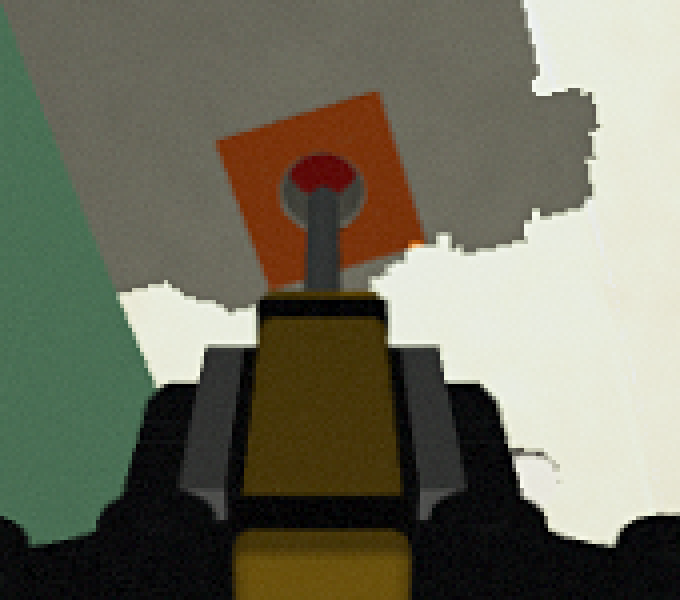

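View pics/s9c.png

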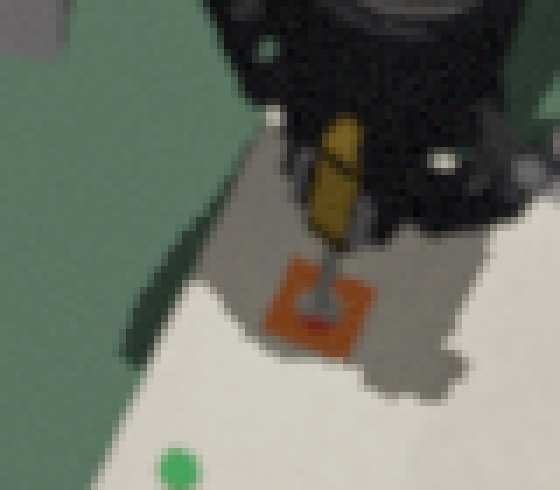

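Tip is at the hole mouth and laterally centred (wrist crop: shaft x 322, hole centre 323, and just at the hole in both views). Going in.

```bash
python3 -m crank '[{"grip":1,"offset":[0,0,4],"angular":[0,0,0]},{"grip":1,"offset":[0,0,8],"angular":[0,0,0]},{"grip":1,"offset":[0,0,12],"angular":[0,0,0]},{"grip":1,"offset":[0,0,12],"angular":[0,0,0]}]';python3 -m crank '[{"grip":1,"offset":[0,0,4],"angular":[0,0,0]},{"grip":1,"offset":[0,0,8],"angular":[0,0,0]},{"grip":1,"offset":[0,0,12],"angular":[0,0,0]},{"grip":1,"offset":[0,0,12],"angular":[0,0,0]}]'
python3 - <<'E'
from h import *
W=vision.snapshot("wrist");cv2.imwrite("pics/w10c.png",cv2.resize(W["pixels"][150:300,180:350,::-1],None,fx=4,fy=4,interpolation=cv2.INTER_NEAREST))
E
```

```text
t: 14.95
tcp_pos: [0.6047, 0.0635, 0.182]
tool_rot: [0.13, 0.991, -0.0, -0.001]
force: [0.2, 0.3, -0.3]
finger_gap: 0.203
t: 15.35
tcp_pos: [0.6047, 0.0634, 0.17]
tool_rot: [0.131, 0.991, -0.0, -0.001]
force: [-0.0, 1.0, -0.3]
finger_gap: 0.2
```

View pics/w10c.png

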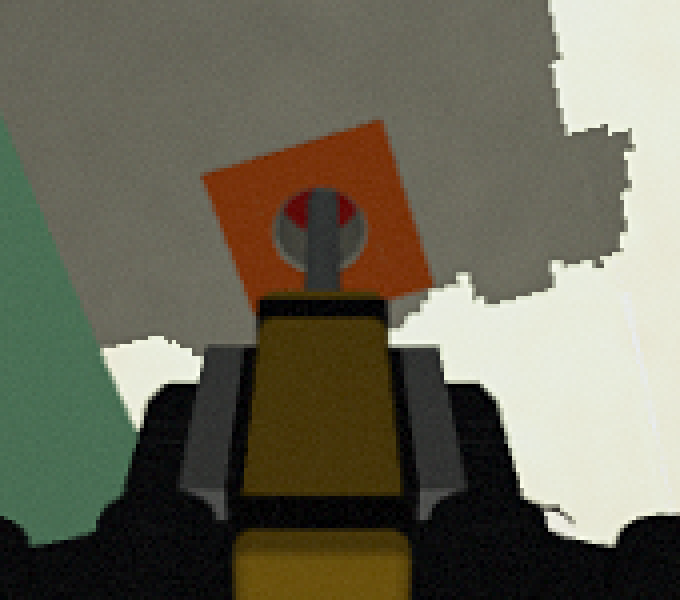

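```bash
python3 -m crank '[{"grip":1,"offset":[0,0,3],"angular":[0,0,0]},{"grip":1,"offset":[0,0,6],"angular":[0,0,0]},{"grip":1,"offset":[0,0,9],"angular":[0,0,0]},{"grip":1,"offset":[0,0,9],"angular":[0,0,0]}]';python3 -m crank '[{"grip":1,"offset":[0,0,1],"angular":[0,0,0]},{"grip":1,"offset":[0,0,2],"angular":[0,0,0]},{"grip":1,"offset":[0,0,2],"angular":[0,0,0]}]';python3 -m crank '[{"grip":1,"offset":[0,0,1],"angular":[0,0,0]},{"grip":1,"offset":[0,0,2],"angular":[0,0,0]},{"grip":1,"offset":[0,0,2],"angular":[0,0,0]}]'
```

```text
t: 15.8
tcp_pos: [0.6048, 0.0634, 0.1612]
tool_rot: [0.131, 0.991, -0.0, -0.001]
force: [-0.1, -0.7, 0.0]
finger_gap: 0.204
t: 16.1
tcp_pos: [0.6052, 0.0634, 0.1597]
tool_rot: [0.131, 0.991, 0.0, -0.0]
force: [-1.0, -0.3, -1.2]
finger_gap: 0.202
t: 16.4
tcp_pos: [0.6054, 0.0634, 0.158]
tool_rot: [0.131, 0.991, 0.0, 0.0]
force: [-1.8, -0.4, 1.9]
finger_gap: 0.208
```

```bash
python3 -m crank '[{"grip":1,"offset":[0.5,0,1],"angular":[0,0,0]},{"grip":1,"offset":[0.5,0,2],"angular":[0,0,0]},{"grip":1,"offset":[0.5,0,2],"angular":[0,0,0]}]' 60;python3 -m crank '[{"grip":1,"offset":[0,0,1],"angular":[0,0,0]},{"grip":1,"offset":[0,0,2],"angular":[0,0,0]},{"grip":1,"offset":[0,0,2],"angular":[0,0,0]}]'
```

```text
t: 16.7
tcp_pos: [0.6052, 0.0634, 0.156]
tool_rot: [0.131, 0.991, -0.0, 0.001]
force: [0.7, 0.3, 2.1]
finger_gap: 0.204
t: 17.0
tcp_pos: [0.6052, 0.0634, 0.1539]
tool_rot: [0.131, 0.991, 0.0, 0.001]
force: [-0.1, -0.5, 3.7]
finger_gap: 0.199
```

```bash
python3 -m crank '[{"grip":1,"offset":[0,0,1],"angular":[0,0,0]},{"grip":1,"offset":[0,0,1],"angular":[0,0,0]}]';python3 -m crank '[{"grip":1,"offset":[0,0,1],"angular":[0,0,0]},{"grip":1,"offset":[0,0,1],"angular":[0,0,0]},{"grip":1,"offset":[0,0,1],"angular":[0,0,0]}]'
```

```text
t: 17.2
tcp_pos: [0.6052, 0.0634, 0.1533]
tool_rot: [0.131, 0.991, 0.0, 0.001]
force: [0.4, -0.3, 4.9]
finger_gap: 0.204
t: 17.5
tcp_pos: [0.6054, 0.0634, 0.1532]
tool_rot: [0.13, 0.991, -0.0, 0.001]
force: [-1.5, -0.5, 9.8]
finger_gap: 0.201
```

End stop reached: z stalls at 0.1532 while the force rises from 4.9 to 9.8 N. Holding and checking the rest of the scene.

```bash
python3 -m crank '[{"grip":1,"offset":[0,0,0],"angular":[0,0,0]},{"grip":1,"offset":[0,0,0],"angular":[0,0,0]},{"grip":1,"offset":[0,0,0],"angular":[0,0,0]},{"grip":1,"offset":[0,0,0],"angular":[0,0,0]},{"grip":1,"offset":[0,0,0],"angular":[0,0,0]}]'
python3 - <<'E'
from h import *
for n in ("scene","top","wrist"):
    W=vision.snapshot(n);cv2.imwrite(f"pics/{n}11.png",W["pixels"][:,:,::-1])
s=manip.sense();print(s["t"],s["tcp_pos"],s["force"],s["finger_gap"])
E
```

```text
t: 18.0
tcp_pos: [0.6053, 0.0634, 0.1532]
tool_rot: [0.13, 0.991, -0.0, 0.001]
force: [-0.1, -0.2, 10.1]
finger_gap: 0.2
18.15 [0.60532113 0.06344217 0.15316333] [-0.5239586  -1.00641972  9.59767691] 0.20402907947981697
```

View pics/scene11.png

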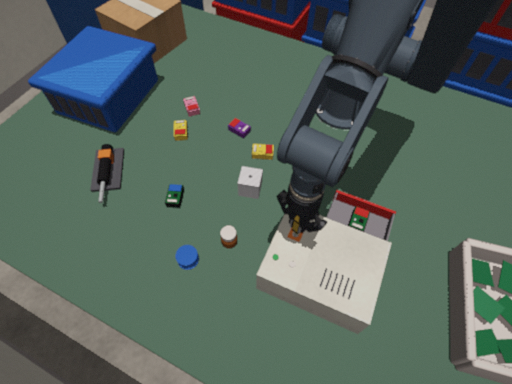

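View pics/wrist11.png

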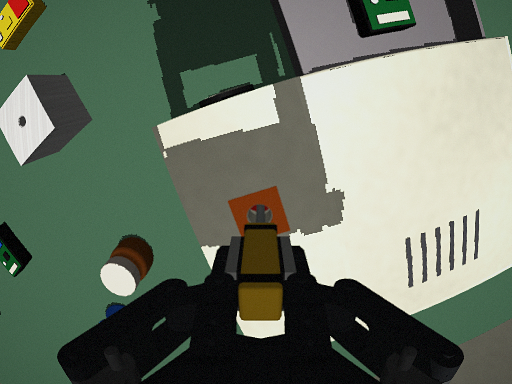

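View pics/top11.png

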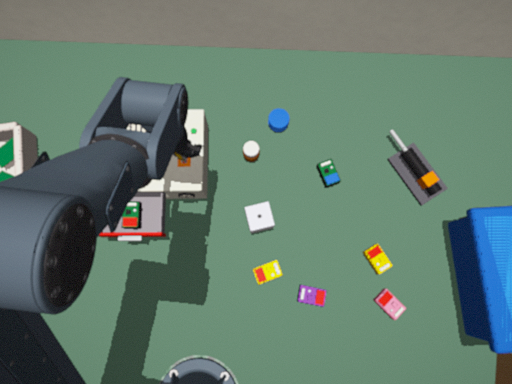

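The shaft is in the orange hole (wrist 260,213) and the module is still in the drawer (top 131,214). The good module (329,172), jar (251,150) and spool (278,120) are at their starting pixels. Handing in.

```bash
python3 -c "
from station import manip
print(manip.sign_off())"
```

```text
the job is handed in; nothing more can be done
None
```

I laid the red-tagged module flat in the reject drawer and let go of it. I then took the stylus from its stand, put its tip through the orange-rimmed hole and pressed the button to its end stop. I handed in while still gripping the stylus and holding the button down, at about 18.2 s of the 51 s allowed.

- **Button:** the arm stopped moving at TCP z 0.1532 m while the push rose from 4.9 to about 10 N. The tip first touched near z 0.158–0.159 m, so the travel matches the 6 mm expected. The push held steady at 9.6–10.1 N for over half a second before hand-in. I judged the button's position from force and height, because the camera could not see it at the end.
- **Stylus grip:** the finger gap stayed steady at about 17 mm on the 18 mm handle.
- **Rejected module:** it met the drawer floor at the predicted height with about 3 N before I let go. The last images show it lying flat in the drawer, untouched.
- **Things to leave alone:** the good module, jar and spool appear at their starting pixels in the last top view.
- **One disagreement:** two-view triangulation put the stylus tip about 5 mm lower than the grasp geometry predicted. The contact height agreed with the grasp geometry.

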